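# Put the samples away after a microscope session

### The job

Sort the five samples standing on the lab bench into the white plastic trays: the two tall bottles into the long two-bay tray, one in each bay; the two slim vials into the small two-well rack, one in each well; and the squat jar into the square single-bay tray. Keep every sample upright, set it down on the tray's floor rather than dropping it, let go of it, and leave the timer and the computer mouse where they are.

Things in the scene. Friction and masses are not known exactly. Their poses are not given: they have to be found in the camera images.
- bottle_a_c (a point): One tall sample bottle, amber glass with a red screw cap, 95 high: round body 50 in diameter up to 62, shoulder, then the cap 34 in diameter from 75 to 95; about 210 g, stands on the bench. This point is at its centre, half-way up (47.5 above its foot); z up along its axis, it is round, yaw means nothing. (Sizes in mm.) The two bottles are alike: either may go in either bay.
- bottle_b_c (a point): The other tall sample bottle, amber glass with a red screw cap, 95 high: round body 50 in diameter up to 62, shoulder, then the cap 34 in diameter from 75 to 95; about 210 g, stands on the bench. This point is at its centre, half-way up (47.5 above its foot); z up along its axis, it is round, yaw means nothing.
- vial_a_c (a point): One slim sample vial, amber glass with a red screw cap, 65 high: round body 26 in diameter up to 44, cap 24 in diameter from 49 to 65; about 45 g, stands on the bench. This point is at its centre, half-way up (32.5 above its foot); z up along its axis, round. The two vials are alike: either may go in either well.
- vial_b_c (a point): The other slim sample vial, amber glass with a red screw cap, 65 high: round body 26 in diameter up to 44, cap 24 in diameter from 49 to 65; about 45 g, stands on the bench. This point is at its centre, half-way up (32.5 above its foot); z up along its axis, round.
- jar_c (a point): squat sample jar, amber glass with a wide red cap, 54 high: 56 in diameter (cap the same, from 36 to 54); about 130 g, stands on the bench. This point is at its centre, half-way up (27 above its foot); z up along its axis, round
- bottle_tray: long low white plastic tray with two square bays side by side along its y axis, grey floors: outside 74 (x) by 144 (y), walls 4 thick and 28 high, floor top 4 above the bench. Each bay is 66 by 66 inside, bay centres at y = +35 and -35, x = 0. Fixed to the bench; its place and yaw differ from start to start. Origin: centre of its underside, on the bench; z up
- vial_rack: small white plastic rack with two square wells side by side along its y axis, grey floors: outside 54 (x) by 102 (y), walls 6 thick, 24 high, well floors 10 above the bench. Each well is 42 by 42 inside, well centres at y = +24 and -24, x = 0. Fixed to the bench; its place and yaw differ from start to start. Origin: centre of its underside, on the bench; z up
- jar_tray: square white plastic tray with one bay, grey floor: outside 86 by 86, walls 4 thick, 18 high, floor top 10 above the bench. The bay is 78 by 78 inside, centred on x = y = 0. Fixed to the bench; its place and yaw differ from start to start. Origin: centre of its underside, on the bench; z up
- timer: bystander: white lab timer with a dark display, a box 30 (x) by 56 (y) by 58 high, loose, 110 g, stands among the samples; not to be moved. Origin: centre of its underside; z up
- mouse: bystander: black computer mouse, 105 (x) by 60 (y) by 32 high, loose, lies at the right (-y) end of the trays; not to be moved. Origin: centre of its underside; z up
Mind the look-alikes: they are no part of the job. What is shaped like the part that bears bottle_b_c but pink or yellow is not meant.

How it is judged:
At the end, for the whole second after the job is handed in: Both bottles stand in the bays of the long tray, both vials in the wells of the small rack, and the jar in the square tray: each on its bay's floor (height within 5 mm), within the bay walls, upright within 7 degrees, released and at rest (x of bottle_a_c in the frame of bottle_tray between -0.014 and 0.014 m and y of bottle_a_c in the frame of bottle_tray between -0.049 and 0.049 m and z of bottle_a_c in the frame of bottle_tray between 0.0465 and 0.0565 m and angle between each of bottle_a_c, bottle_b_c, vial_a_c, vial_b_c, jar_c's own z axis and vertical below 0.12 rad and linear speed of each of bottle_a, bottle_b, vial_a, vial_b, jar below 0.02 m/s and x of bottle_b_c in the frame of bottle_tray between -0.014 and 0.014 m and y of bottle_b_c in the frame of bottle_tray between -0.049 and 0.049 m and z of bottle_b_c in the frame of bottle_tray between 0.0465 and 0.0565 m and x of vial_a_c in the frame of vial_rack between -0.013 and 0.013 m and y of vial_a_c in the frame of vial_rack between -0.037 and 0.037 m and z of vial_a_c in the frame of vial_rack between 0.0375 and 0.0475 m and x of vial_b_c in the frame of vial_rack between -0.013 and 0.013 m and y of vial_b_c in the frame of vial_rack between -0.037 and 0.037 m and z of vial_b_c in the frame of vial_rack between 0.0375 and 0.0475 m and x of jar_c in the frame of jar_tray between -0.016 and 0.016 m and y of jar_c in the frame of jar_tray between -0.016 and 0.016 m and z of jar_c in the frame of jar_tray between 0.032 and 0.042 m); the robot touches nothing.
It fails at once if a sample is tipped more than 45 degrees from upright (angle between any of bottle_a_c, bottle_b_c, vial_a_c, vial_b_c, jar_c's own z axis and vertical above 0.79 rad).
It fails at once if a sample is dropped: out of the fingers and faster than 0.7 m/s (a free fall of 25 mm) ((linear speed of bottle_a above 0.7 m/s and contact force between the fingers and bottle_a below 0.05 N) or (linear speed of bottle_b above 0.7 m/s and contact force between the fingers and bottle_b below 0.05 N) or (linear speed of vial_a above 0.7 m/s and contact force between the fingers and vial_a below 0.05 N) or (linear speed of vial_b above 0.7 m/s and contact force between the fingers and vial_b below 0.05 N) or (linear speed of jar above 0.7 m/s and contact force between the fingers and jar below 0.05 N)).
It fails at once if the timer is moved more than 30 mm (distance of timer from where it was at the start of the episode above 0.03 m).
It fails at once if the mouse is moved more than 30 mm (distance of mouse from where it was at the start of the episode above 0.03 m).
It also fails if it takes over 128 s, if anything falls off the work surface, if the arm or the gripper's body presses on something with over 40 N, if the wrist force passes 120 N, or if a joint passes its speed limit or range.

### The arm

A 6-joint arm with a two-finger parallel gripper is mounted at the origin on the work surface. World frame = base frame: x ahead of the robot, y to its left, z up, the work surface at z = 0. Lengths are in m, angles in rad, forces in N, time in s.
With the tool pointing down it reaches from about 0.25 to 0.775 m from the base axis. Payload 4 kg.
Tool frame: the origin (TCP) lies midway between the tips of the shut fingers; the grasp point (between the pads) lies 19 mm behind it; z points along the fingers, y is the line along which they close (so a half turn about z gives the same grasp; the last joint's range is limited). The gripper opens to 94 mm and grips with 3 to 60 N. Pads are 16 mm wide; open, the fingers measure 119 mm over their backs; the gripper's body (75 mm by 177 mm) begins 78 mm behind the grasp point.
Start: joints at [1.203, 0.087, 1.371, -0, 1.684, -0.103], TCP at [0.144, 0.531, 0.206] pointing down, gripper open.
Joint ranges: [-3.1, 3.1], [-0.76, 2.03], [0.27, 2.55], [-1.08, 4.22], [0.17, 2.65], [-2.57, 2.57]. Speed limits (rad/s): [2.79, 2.79, 3.14, 3.14, 3.14, 3.14].

### API

Orientations are given as [roll, pitch, yaw] about the fixed x, y, z axes, in that order (R = Rz(yaw) Ry(pitch) Rx(roll)).
In Python, from bench import get_obs, snapshot, close_job gives the robot as it stands. The module is installed in compiled form; this text tells all that it offers.
- The arm moves only by the tool drive_tool, never from a script. Its argument "commands" is a list of rows, each a list of 6 numbers: the shift along the tool's x, y, z in units of 0.04 m (1.0 is 0.04 m), then the turn, a rotation vector about the tool's x, y, z in units of 0.1 rad (1.0 is 0.1 rad). In form: [[dx, dy, dz, wx, wy, wz], ...]. A call has 1 to 20 rows; each row shifts and turns the commanded pose from where the row before left it, along the tool's axes as they then stand; what a row does not reach is not made up. A row lasts 1/8 s, in which the tool goes at most 62.5 mm and 10.7 degrees, less where a joint would pass 70% of its speed; a pose out of reach is approached as far as the arm can. A call with a number of a shift or a turn outside -1 to 1 is refused whole. A call with a gripper value outside its range is refused whole. "gripper" is the closure, from 0 (fully open) to 1 (shut), set as the call begins (left out, the last holds). The fingers move at their own pace and stop on an object; the grip force is fixed at half the most. Time passes only in rows, so rows that do not move let the fingers close. It gives the time, the measured TCP pose, the force, the opening and the grip force at its end, in the units of the state.
- get_obs(): the state, without advancing time (a new reading comes with each control period).
- snapshot(name): name is "side" or "top"; returns a dict with "image" (400x640x3 uint8, blue, green, red), "range_z" (400x640 float32, m along the optical axis (not along the pixel's ray), 0 where there is no reading), "fx", "fy", "cx", "cy" (pixels), "rvec" (rotation vector, rad) and "tvec" (3), from world to camera coordinates, as OpenCV has them. Camera axes: x right, y down, z forward; pixel columns grow to the right and rows downward; lengths in m; the calibration is good to about 2 mm. A picture is of the moment at which its call begins.
- close_job(): hands the job in; it is judged then, once.
The state is a dict: "time": time; "joint_positions": joint angles; "qvel": joint speeds; "joint_torque": joint torques, N m; "tool_pos": TCP position; "ee_rot": TCP orientation; "wrist_force": force on the tool from outside, world axes, zero at the start; "wrist_torque": the same for the moment, N m; "width": finger opening in m; "finger_force": force on a finger pad.
Only numpy, scipy, OpenCV 4.12 (cv2) and the standard library are available. Lean on these libraries where they do the work, as an engineer would, in place of code of your own. Each camera call takes 0.05 s, during which the arm holds its last target. There are 200 camera calls.

## Working session

There is one attempt and no reset: what is moved stays moved. The work goes in short steps, Python scripts to look and compute and a tool call to move; the robot and the scene stay as the last step left them, time stands still between calls to the robot, and variables do not carry over. Pictures are saved under pics/ and viewed, at most 14 in all, crops included, and the job is handed in when it is done.

Besides the shell and the picture viewer there is one more tool, called as name([rows], argument=value, ...), one row to a line, values as JSON. drive_tool: Moves the arm, as the interface text tells. Its arguments: {"type":"object","properties":{"commands":{"type":"array"},"gripper":{"type":"number"}},"required":["commands"]}

```bash
mkdir -p pics; python3 - <<'E'
from bench import *
import cv2,numpy as np
for n in("top","side"):
    s=snapshot(n);cv2.imwrite(f"pics/{n}0.png",s["image"]);np.savez(f"{n}0.npz",**s)
    R=cv2.Rodrigues(np.array(s["rvec"],float))[0];print(n,s["fx"],s["cx"],s["cy"],-R.T@np.array(s["tvec"]).ravel(),R[2])
o=get_obs();print(o["tool_pos"],o["ee_rot"],o["width"],o["time"])
E
```

```text
top 369.75531055764515 322.84892646964886 197.34725572219472 [ 0.35604435 -0.06945601  1.08197534] [ 0.12212815 -0.01208137 -0.99244081]
side 408.3643039500472 316.8494027997618 193.89954300555127 [ 0.39933268 -0.78440616  0.61396353] [ 0.07972104  0.7775865  -0.62370168]
[0.1437547  0.53036664 0.20441077] [-3.13960004e+00 -2.15650108e-04  2.87681816e+00] 0.09408361457431065 0.1
```

View pics/top0.png

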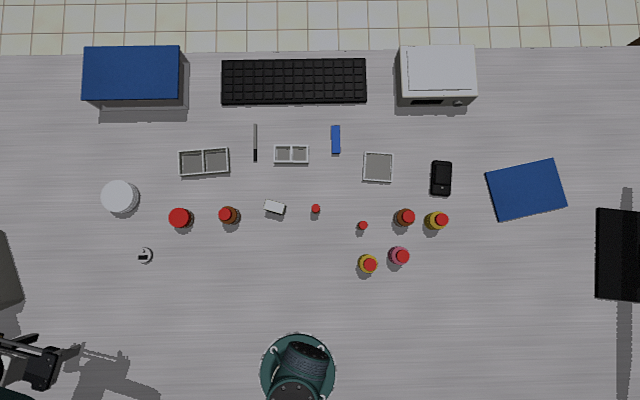

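View pics/side0.png

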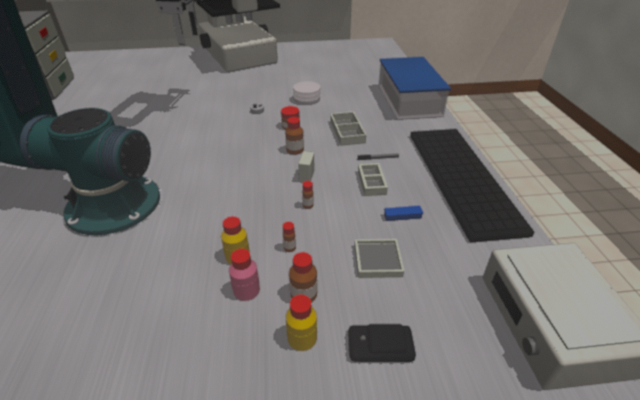

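Top view, samples: squat jar (180,217); amber bottles (229,215) and (404,216); vials (316,209) and (363,225). The yellow (436,221), yellow (368,263) and pink (400,256) bottles are decoys because their bodies aren't amber. Trays: bottle tray (204,161), vial rack (291,154), jar tray (378,167). The timer is at (274,207) and the mouse at (441,178). I'll confirm these in an enlarged crop.

```bash
cat > h.py <<'E'
import cv2,numpy as np
def load(n): return np.load(n+".npz")
def pix(s,u,v,z):
    R=cv2.Rodrigues(s["rvec"].astype(float))[0];t=s["tvec"].ravel();c=-R.T@t
    d=R.T@np.array([(u-s["cx"])/s["fx"],(v-s["cy"])/s["fy"],1]);return c+d*(z-c[2])/d[2]
def proj(s,P):
    K=np.array([[s["fx"],0,s["cx"]],[0,s["fy"],s["cy"]],[0,0,1.]])
    return cv2.projectPoints(np.atleast_2d(P).astype(float),s["rvec"].astype(float),s["tvec"].astype(float),K,None)[0][:,0]
E
python3 - <<'E'
from h import *
s=load("top0");im=s["image"];h=cv2.cvtColor(im,cv2.COLOR_BGR2HSV).astype(int)
red=((h[...,0]<5)|(h[...,0]>175))&(h[...,1]>190)&(h[...,2]>120)
n,l,st,ce=cv2.connectedComponentsWithStats(red.astype(np.uint8))
for i in range(1,n):
    if st[i,4]>15: print("cap",ce[i].round(1),st[i,4],[pix(s,*ce[i],z)[:2].round(3) for z in(.054,.065,.095)])
w=(h[...,1]<40)&(h[...,2]>195);w[:130]=0
n,l,st,ce=cv2.connectedComponentsWithStats(w.astype(np.uint8))
for i in range(1,n):
    if st[i,4]>40:
        p=np.argwhere(l==i)[:,::-1].astype(np.float32)
        for z in(.024,):
            q=np.array([pix(s,*a,z)[:2] for a in p],np.float32);r=cv2.minAreaRect(q*1000);print("white",ce[i].round(1),st[i,4],r)
cv2.imwrite("pics/c1.png",cv2.resize(im[130:230,160:320],None,fx=5,fy=5,interpolation=2))
cv2.imwrite("pics/c2.png",cv2.resize(im[140:280,310:470],None,fx=4.2,fy=4.2,interpolation=2))
E
```

```text
cap [177.9 217. ] 268 [array([0.435, 0.321]), array([0.435, 0.317]), array([0.432, 0.306])]
cap [222.4 213.1] 59 [array([0.444, 0.198]), array([0.443, 0.195]), array([0.44 , 0.188])]
cap [412. 216.] 22 [array([ 0.425, -0.33 ]), array([ 0.424, -0.327]), array([ 0.422, -0.319])]
cap [443.6 219. ] 44 [array([ 0.415, -0.418]), array([ 0.415, -0.414]), array([ 0.413, -0.404])]
cap [363.8 224.2] 18 [array([ 0.405, -0.194]), array([ 0.405, -0.193]), array([ 0.403, -0.189])]
cap [404.9 255.1] 33 [array([ 0.318, -0.305]), array([ 0.318, -0.302]), array([ 0.32 , -0.295])]
```

View pics/c1.png

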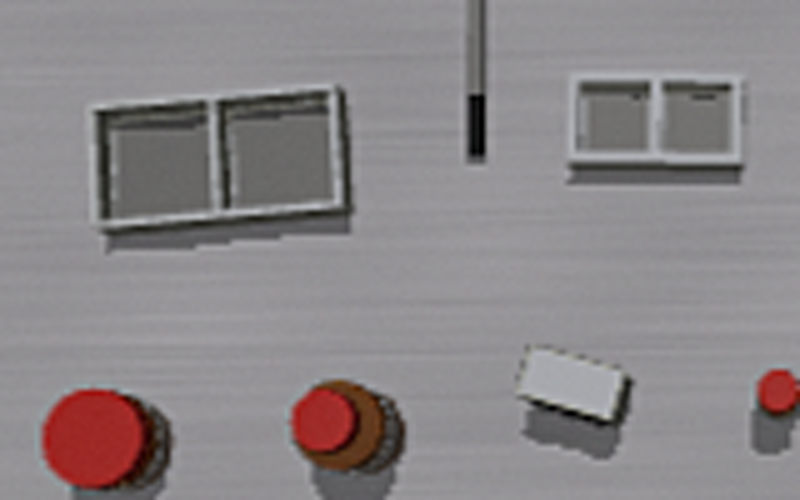

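View pics/c2.png

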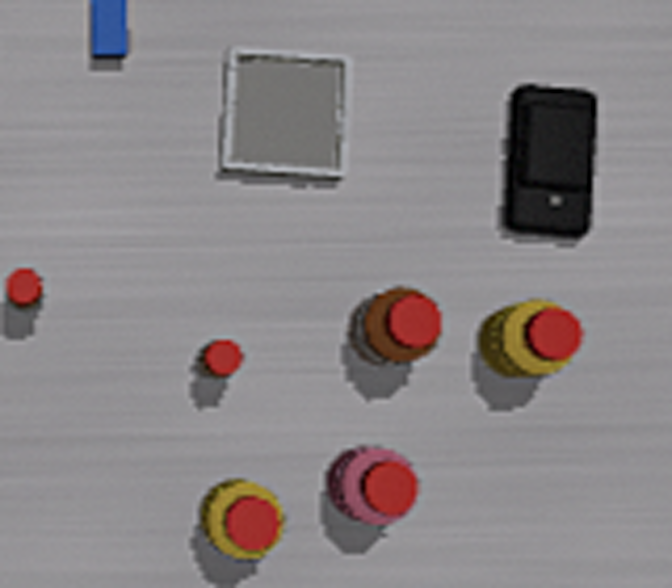

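The crops confirm it: brown-bodied bottles at c1 (324,419) and c2 (414,320), with the yellow and pink ones as decoys. Next I'll turn the cap centres and tray rim corners into positions.

```bash
python3 - <<'E'
from h import *
s=load("top0")
c1=lambda x,y:((x+.5)/5-.5+160,(y+.5)/5-.5+130)
c2=lambda x,y:((x+.5)/4.2-.5+310,(y+.5)/4.2-.5+140)
d=load("side0")
for n,p,z in(("jar",c1(94,438),.054),("botA",c1(324,419),.095),("botB",c2(414,320),.095),("vA",c2(24,287),.065),("vB",c2(222,357),.065),("yel",c2(553,333),.095),("yel2",c2(252,524),.095),("pink",c2(390,488),.095)):
    P=pix(s,*p,z);print(n,P.round(4),"side px",proj(d,P).round(1))
for n,f,C,z in(("btray",c1,[(92,107),(340,88),(348,208),(97,229)],.028),("rack",c1,[(571,77),(742,77),(743,163),(569,163)],.024),("jtray",c2,[(231,48),(350,57),(341,181),(221,174)],.018),("timer",c1,[(530,347),(630,374),(612,420),(518,393)],.058),("mouse",c2,[(513,85),(596,93),(588,238),(505,230)],.02)):
    Q=np.array([pix(s,*f(*c),z)[:2] for c in C]);c=Q.mean(0)
    y=(Q[0]+Q[3]-Q[1]-Q[2])/2;print(n,c.round(4),"len y",np.linalg.norm(y).round(4),"lenx",np.linalg.norm((Q[0]+Q[1]-Q[2]-Q[3])/2).round(4),"yaw",np.arctan2(-y[0],y[1]).round(3),"side px",proj(d,[*c,z]).round(1))
cv2.imwrite("pics/s1.png",cv2.resize(d["image"][70:310,220:420],None,fx=2.5,fy=2.5,interpolation=2))
E
```

```text
jar [0.4348 0.3196 0.054 ] side px [[289.9 110. ]]
botA [0.4394 0.1821 0.095 ] side px [[293.9 119.7]]
botB [ 0.4233 -0.3091  0.095 ] side px [[303.  258.2]]
vA [ 0.4521 -0.0605  0.065 ] side px [[307.2 183.5]]
vB [ 0.4036 -0.1892  0.065 ] side px [[288.5 224.4]]
yel [ 0.4132 -0.3975  0.095 ] side px [[301.2 301.6]]
yel2 [ 0.2973 -0.201   0.095 ] side px [[231.6 221.4]]
pink [ 0.3177 -0.2888  0.095 ] side px [[240.9 254.7]]
btray [0.5981 0.2614] len y 0.1442 lenx 0.0718 yaw 0.064 side px [[347.3 124. ]]
rack [0.6169 0.0085] len y 0.1008 lenx 0.0514 yaw -0.018 side px [[371.9 175.1]]
jtray [ 0.5738 -0.245 ] len y 0.0837 lenx 0.0893 yaw -0.087 side px [[377.6 254.2]]
timer [0.4596 0.054 ] len y 0.0561 lenx 0.0269 yaw -0.291 side px [[306.1 157.6]]
mouse [ 0.5371 -0.4278] len y 0.058 lenx 0.1028 yaw -0.116 side px [[380.8 338.5]]
```

View pics/s1.png

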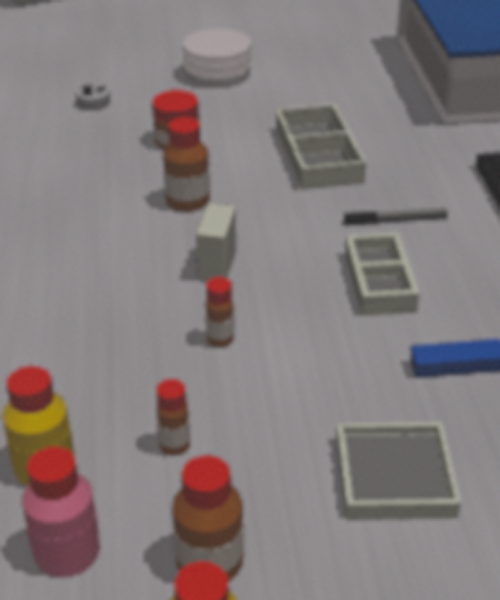

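All five samples agree with the side view. Each pick will use tool yaw π/2, where tool x = +Y, tool y = +X and tool z is down. First I turn the tool and start toward the jar.

drive_tool([
  [0, 0, 0, 0, 0, 1],
  [0, 0, 0, 0, 0, 1],
  [0, 0, 0, 0, 0, 1],
  [0, 0, 0, 0, 0, 1],
  [0, 0, 0, 0, 0, 1],
  [0, 0, 0, 0, 0, 1],
  [0, 0, 0, 0, 0, 1],
  [0, 0, 0, 0, 0, 1],
  [0, 0, 0, 0, 0, 1],
  [0, 0, 0, 0, 0, 1],
  [0, 0, 0, 0, 0, 1],
  [0, 0, 0, 0, 0, 1],
  [0, 0, 0, 0, 0, 1],
  [0, 0, 0, 0, 0, 0.06],
  [-0.66, 0.9, 0, 0, 0, 0],
  [-0.66, 0.9, 0, 0, 0, 0],
  [-0.66, 0.9, 0, 0, 0, 0],
  [-0.66, 0.9, 0, 0, 0, 0],
  [-0.66, 0.9, 0, 0, 0, 0],
  [-0.66, 0.9, 0, 0, 0, 0],
], gripper=0)

```text
time: 2.6
tool_pos: [0.3609, 0.3714, 0.2053]
ee_rot: [-3.141, 0.0, 1.573]
wrist_force: [-0.1, 1.4, -0.9]
width: 0.0941
finger_force: 0.0
```

drive_tool([
  [-0.65, 0.93, 0, 0, 0, 0],
  [-0.65, 0.93, 0.3, 0, 0, 0],
  [0, 0, 0.9, 0, 0, 0],
  [0, 0, 0.9, 0, 0, 0],
  [0, 0, 0.8, 0, 0, 0],
  [0, 0, 0, 0, 0, 0],
  [0, 0, 0, 0, 0, 0],
])

```text
time: 3.48
tool_pos: [0.435, 0.3209, 0.0908]
ee_rot: [3.14, -0.001, 1.571]
wrist_force: [0.4, -0.4, -0.4]
width: 0.094
finger_force: 0.0
```

```bash
python3 - <<'E'
from h import *
from bench import *
s=snapshot("side");cv2.imwrite("pics/s2.png",cv2.resize(s["image"][50:200,200:400],None,fx=4,fy=4,interpolation=2))
E
```

```text
(no output)
```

View pics/s2.png

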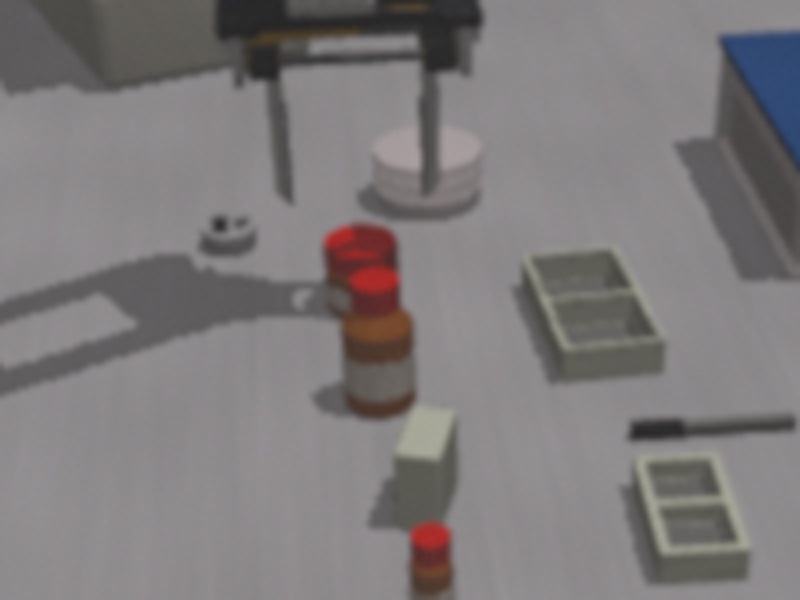

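The fingers at (288,200) and (430,190) straddle the jar cap at (360,245), so they're well centred. Now down and grip.

drive_tool([
  [-0.03, 0, 0.7, 0, 0, 0],
  [0, 0, 0.7, 0, 0, 0],
  [0, 0, 0.55, 0, 0, 0],
  [0, 0, 0, 0, 0, 0],
])

```text
time: 4.03
tool_pos: [0.434, 0.3191, 0.0114]
ee_rot: [-3.141, 0.001, 1.571]
wrist_force: [0.1, 0.9, 1.2]
width: 0.0942
finger_force: 0.0
```

drive_tool([
  [0, 0, 0, 0, 0, 0],
  [0, 0, 0, 0, 0, 0],
  [0, 0, 0, 0, 0, 0],
  [0, 0, 0, 0, 0, 0],
  [0, 0, 0, 0, 0, 0],
  [0, 0, 0, 0, 0, 0],
  [0, 0, 0, 0, 0, 0],
  [0, 0, 0, 0, 0, 0],
], gripper=1)

```text
time: 5.03
tool_pos: [0.4346, 0.3194, 0.0119]
ee_rot: [3.141, -0.0, 1.571]
wrist_force: [0.2, -0.4, 4.3]
width: 0.0554
finger_force: 30.0
```

drive_tool([
  [0, 0, -0.5, 0, 0, 0],
  [0, 0, -0.9, 0, 0, 0],
  [0, 0, -0.9, 0, 0, 0],
  [0, 0, -0.9, 0, 0, 0],
  [-0.6, 0.15, 0, 0, 0, 0],
  [-0.9, 0.22, 0, 0, 0, 0],
  [-0.95, 0.235, 0, 0, 0, 0],
  [-0.95, 0.235, 0, 0, 0, 0],
  [-0.95, 0.235, 0, 0, 0, 0],
  [-0.95, 0.235, 0, 0, 0, 0],
  [-0.95, 0.235, 0, 0, 0, 0],
  [-0.95, 0.235, 0, 0, 0, 0],
  [-0.95, 0.235, 0, 0, 0, 0],
  [-0.95, 0.235, 0, 0, 0, 0],
  [-0.95, 0.235, 0, 0, 0, 0],
  [-0.95, 0.235, 0, 0, 0, 0],
  [-0.95, 0.235, 0, 0, 0, 0],
  [-0.95, 0.235, 0, 0, 0, 0],
  [-0.9, 0.22, 0, 0, 0, 0],
  [-0.31, 0.07, 0, 0, 0, 0],
])

```text
time: 7.52
tool_pos: [0.5731, -0.2467, 0.1377]
ee_rot: [-3.139, -0.001, 1.569]
wrist_force: [0.5, 0.8, -0.7]
width: 0.0554
finger_force: 30.0
```

drive_tool([
  [0, 0, 0, 0, 0, 0],
  [0, 0, 0.8, 0, 0, 0],
  [0, 0, 0.8, 0, 0, 0],
  [0, 0, 0.7, 0, 0, 0],
  [0, 0, 0.3, 0, 0, 0],
  [0, 0, 0.15, 0, 0, 0],
  [0, 0, 0.1, 0, 0, 0],
  [0, 0, 0.05, 0, 0, 0],
  [0, 0, 0, 0, 0, 0],
])

```text
time: 8.65
tool_pos: [0.5739, -0.2454, 0.0241]
ee_rot: [3.141, 0.0, 1.571]
wrist_force: [0.4, -0.1, -0.5]
width: 0.0557
finger_force: 30.0
```

```bash
python3 - <<'E'
from h import *
from bench import *
s=snapshot("side");cv2.imwrite("pics/s3.png",cv2.resize(s["image"][180:300,300:460],None,fx=5,fy=5,interpolation=2));o=get_obs();print(o["tool_pos"],o["wrist_force"])
E
```

```text
[ 0.57390545 -0.24539019  0.02410455] [ 0.62092136 -0.0548043  -0.27268243]
```

View pics/s3.png

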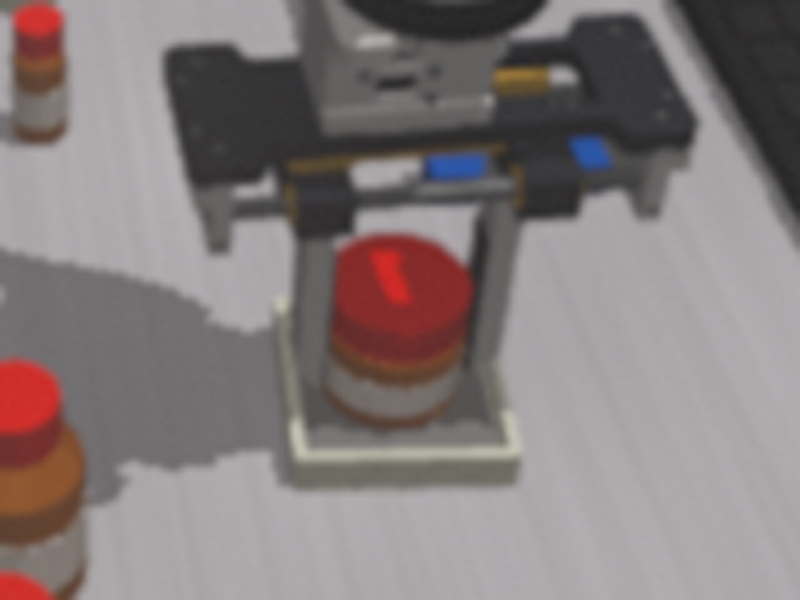

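The jar hangs centred in its bay, with its foot about 2 mm above the floor. I'll set it down, open the fingers and lift.

drive_tool([
  [0, 0, 0.04, 0, 0, 0],
  [0, 0, 0.02, 0, 0, 0],
  [0, 0, 0, 0, 0, 0],
])

```text
time: 9.07
tool_pos: [0.5738, -0.2454, 0.022]
ee_rot: [3.141, 0.0, 1.571]
wrist_force: [-1.5, 0.4, 2.9]
width: 0.0554
finger_force: 30.0
```

drive_tool([
  [0, 0, 0, 0, 0, 0],
  [0, 0, 0, 0, 0, 0],
  [0, 0, 0, 0, 0, 0],
  [0, 0, 0, 0, 0, 0],
  [0, 0, -0.3, 0, 0, 0],
  [0, 0, -0.7, 0, 0, 0],
  [0, 0, -0.9, 0, 0, 0],
  [0, 0, -0.9, 0, 0, 0],
], gripper=0.2)

```text
time: 10.07
tool_pos: [0.5736, -0.2452, 0.1351]
ee_rot: [3.141, 0.0, 1.571]
wrist_force: [0.8, -0.4, 0.0]
width: 0.0752
finger_force: 0.0
```

drive_tool([
  [-0.32, -0.752, 0, 0, 0, 0],
  [-0.32, -0.752, 0, 0, 0, 0],
  [-0.32, -0.752, 0, 0, 0, 0],
  [-0.32, -0.752, 0, 0, 0, 0],
  [-0.32, -0.752, 0, 0, 0, 0],
  [0, 0, 0, 0, 0, 0],
  [0, 0, 0, 0, 0, 0],
])

```text
time: 10.95
tool_pos: [0.4239, -0.3092, 0.1338]
ee_rot: [3.14, 0.001, 1.571]
wrist_force: [0.9, -0.4, 0.4]
width: 0.0755
finger_force: 0.0
```

```bash
python3 - <<'E'
from h import *
from bench import *
s=snapshot("side");cv2.imwrite("pics/s4.png",cv2.resize(s["image"][160:350,200:440],None,fx=3,fy=3,interpolation=2));o=get_obs();print(o["tool_pos"],o["wrist_force"])
E
```

```text
[ 0.42403197 -0.3089738   0.13360412] [ 0.83705273 -0.48850687 -0.16289098]
```

View pics/s4.png

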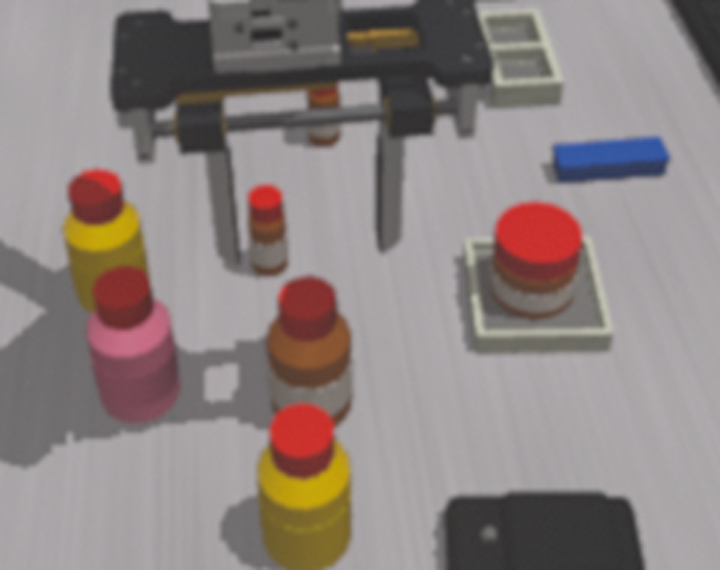

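The jar stands in its tray, and the fingers at (235,262) and (388,248) straddle the brown bottle's cap at (307,300). Now down and grip.

drive_tool([
  [0, 0, 0.7, 0, 0, 0],
  [0, 0, 0.7, 0, 0, 0],
  [0, 0, 0.7, 0, 0, 0],
  [0, 0, 0.5, 0, 0, 0],
  [0, 0, 0, 0, 0, 0],
])

```text
time: 11.62
tool_pos: [0.4228, -0.3075, 0.0271]
ee_rot: [-3.139, -0.003, 1.572]
wrist_force: [0.5, 0.1, 0.6]
width: 0.0752
finger_force: 0.0
```

drive_tool([
  [0, 0, 0, 0, 0, 0],
  [0, 0, 0, 0, 0, 0],
  [0, 0, 0, 0, 0, 0],
  [0, 0, 0, 0, 0, 0],
  [0, 0, 0, 0, 0, 0],
  [0, 0, 0, 0, 0, 0],
], gripper=1)

```text
time: 12.38
tool_pos: [0.4233, -0.3096, 0.0302]
ee_rot: [3.141, 0.001, 1.571]
wrist_force: [-1.8, -0.5, 5.9]
width: 0.0496
finger_force: 30.0
```

drive_tool([
  [0, 0, -0.5, 0, 0, 0],
  [0, 0, -0.8, 0, 0, 0],
  [0, 0, -0.9, 0, 0, 0],
  [0, 0, -0.8, 0, 0, 0],
  [0.6, 0.2, 0, 0, 0, 0],
  [0.9, 0.2975, 0, 0, 0, 0],
  [0.9, 0.2975, 0, 0, 0, 0],
  [0.9, 0.2975, 0, 0, 0, 0],
  [0.9, 0.2975, 0, 0, 0, 0],
  [0.9, 0.2975, 0, 0, 0, 0],
  [0.9, 0.2975, 0, 0, 0, 0],
  [0.9, 0.2975, 0, 0, 0, 0],
  [0.9, 0.2975, 0, 0, 0, 0],
  [0.9, 0.2975, 0, 0, 0, 0],
  [0.9, 0.2975, 0, 0, 0, 0],
  [0.9, 0.2975, 0, 0, 0, 0],
  [0.9, 0.2975, 0, 0, 0, 0],
  [0.9, 0.2975, 0, 0, 0, 0],
  [0.75, 0.25, 0, 0, 0, 0],
  [0.35, 0.115, 0, 0, 0, 0],
])

```text
time: 14.88
tool_pos: [0.6001, 0.2284, 0.1475]
ee_rot: [-3.139, 0.0, 1.572]
wrist_force: [0.2, -0.1, -2.6]
width: 0.0494
finger_force: 30.0
```

drive_tool([
  [0, 0, 0, 0, 0, 0],
  [0, 0, 0.7, 0, 0, 0],
  [0, 0, 0.8, 0, 0, 0],
  [0, 0, 0.7, 0, 0, 0],
  [0, 0, 0.3, 0, 0, 0],
  [0, 0, 0.15, 0, 0, 0],
  [0, 0, 0.1, 0, 0, 0],
  [0, 0, 0, 0, 0, 0],
  [0, 0, 0, 0, 0, 0],
])

```text
time: 16.0
tool_pos: [0.601, 0.2271, 0.0401]
ee_rot: [3.14, -0.0, 1.571]
wrist_force: [0.4, -0.2, -2.8]
width: 0.0491
finger_force: 30.0
```

```bash
python3 - <<'E'
from h import *
from bench import *
s=snapshot("side");cv2.imwrite("pics/s5.png",cv2.resize(s["image"][60:180,260:420],None,fx=5,fy=5,interpolation=2));o=get_obs();print(o["tool_pos"],o["wrist_force"])
E
```

```text
[0.60095432 0.22708248 0.03999414] [-0.05271113 -0.14440948 -2.15752578]
```

View pics/s5.png

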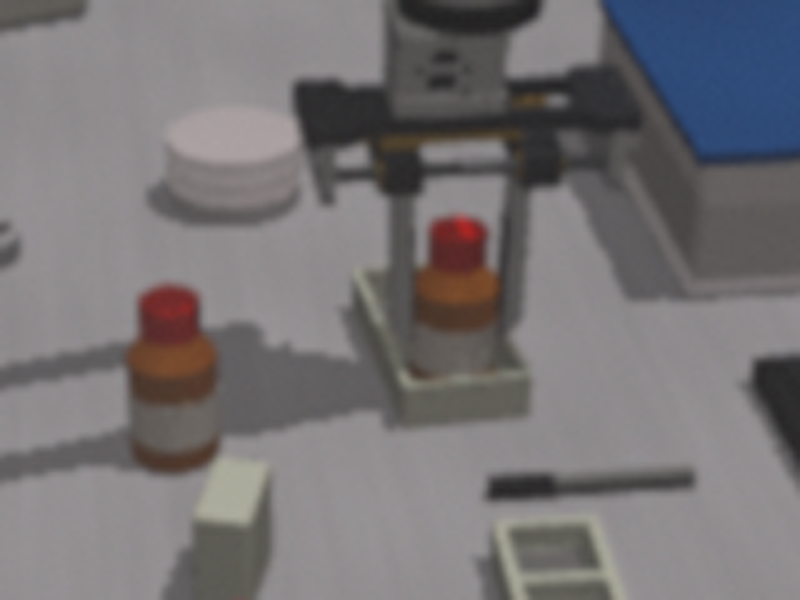

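The bottle hangs inside the near bay with its foot about 6 mm above the floor. Lower the rest, then release.

drive_tool([
  [0, 0, 0.07, 0, 0, 0],
  [0, 0, 0.05, 0, 0, 0],
  [0, 0, 0.04, 0, 0, 0],
  [0, 0, 0, 0, 0, 0],
  [0, 0, 0, 0, 0, 0],
])

```text
time: 16.68
tool_pos: [0.6005, 0.227, 0.0342]
ee_rot: [3.141, -0.0, 1.571]
wrist_force: [-3.2, -0.9, 6.2]
width: 0.0495
finger_force: 30.0
```

drive_tool([
  [0, 0, 0, 0, 0, 0],
  [0, 0, 0, 0, 0, 0],
  [0, 0, 0, 0, 0, 0],
  [0, 0, 0, 0, 0, 0],
  [0, 0, -0.5, 0, 0, 0],
  [0, 0, -0.8, 0, 0, 0],
  [0, 0, -0.9, 0, 0, 0],
  [0, 0, -0.7, 0, 0, 0],
  [0, 0, 0, 0, 0, 0],
  [-0.224, -0.8, 0, 0, 0, 0],
  [-0.224, -0.8, 0, 0, 0, 0],
  [-0.224, -0.8, 0, 0, 0, 0],
  [-0.224, -0.8, 0, 0, 0, 0],
  [-0.224, -0.82, 0, 0, 0, 0],
  [0, 0, 0, 0, 0, 0],
  [0, 0, 0, 0, 0, 0],
], gripper=0.2)

```text
time: 18.68
tool_pos: [0.4402, 0.1821, 0.1483]
ee_rot: [3.141, -0.0, 1.571]
wrist_force: [-0.1, -0.8, -0.1]
width: 0.0754
finger_force: 0.0
```

drive_tool([
  [0, 0, 0.7, 0, 0, 0],
  [0, 0, 0.8, 0, 0, 0],
  [0, 0, 0.8, 0, 0, 0],
  [0, 0, 0.6, 0, 0, 0],
  [0, 0, 0.05, 0, 0, 0],
  [0, 0, 0, 0, 0, 0],
])

```text
time: 19.42
tool_pos: [0.4407, 0.1823, 0.0312]
ee_rot: [3.141, -0.0, 1.571]
wrist_force: [0.1, -1.1, 0.2]
width: 0.0752
finger_force: 0.0
```

drive_tool([
  [0, 0, 0, 0, 0, 0],
  [0, 0, 0, 0, 0, 0],
  [0, 0, 0, 0, 0, 0],
  [0, 0, 0, 0, 0, 0],
  [0, 0, 0, 0, 0, 0],
  [0, 0, 0, 0, 0, 0],
], gripper=1)

```text
time: 20.18
tool_pos: [0.4396, 0.1822, 0.0314]
ee_rot: [3.141, -0.0, 1.571]
wrist_force: [-2.3, -0.5, 5.6]
width: 0.0495
finger_force: 30.0
```

drive_tool([
  [0, 0, -0.5, 0, 0, 0],
  [0, 0, -0.8, 0, 0, 0],
  [0, 0, -0.9, 0, 0, 0],
  [0, 0, -0.8, 0, 0, 0],
  [0.57, 0.78, 0, 0, 0, 0],
  [0.57, 0.78, 0, 0, 0, 0],
  [0.57, 0.78, 0, 0, 0, 0],
  [0.57, 0.78, 0, 0, 0, 0],
  [0.575, 0.78, 0, 0, 0, 0],
  [0, 0, 0, 0, 0, 0],
  [0, 0, 0, 0, 0, 0],
  [0, 0, 0.7, 0, 0, 0],
  [0, 0, 0.8, 0, 0, 0],
  [0, 0, 0.7, 0, 0, 0],
  [0, 0, 0.3, 0, 0, 0],
  [0, 0, 0.15, 0, 0, 0],
  [0, 0, 0.1, 0, 0, 0],
  [0, 0, 0, 0, 0, 0],
  [0, 0, 0, 0, 0, 0],
])

```text
time: 22.55
tool_pos: [0.5962, 0.2965, 0.0417]
ee_rot: [3.14, -0.001, 1.571]
wrist_force: [-1.1, 0.0, -2.8]
width: 0.0496
finger_force: 30.0
```

drive_tool([
  [0, 0, 0.07, 0, 0, 0],
  [0, 0, 0.05, 0, 0, 0],
  [0, 0, 0.04, 0, 0, 0],
  [0, 0, 0, 0, 0, 0],
  [0, 0, 0, 0, 0, 0],
])

```text
time: 23.18
tool_pos: [0.5957, 0.2963, 0.0354]
ee_rot: [3.141, -0.0, 1.571]
wrist_force: [-3.4, -2.4, 4.5]
width: 0.0494
finger_force: 30.0
```

drive_tool([
  [0, 0, 0, 0, 0, 0],
  [0, 0, 0, 0, 0, 0],
  [0, 0, 0, 0, 0, 0],
  [0, 0, 0, 0, 0, 0],
  [0, 0, -0.5, 0, 0, 0],
  [0, 0, -0.8, 0, 0, 0],
  [0, 0, -0.9, 0, 0, 0],
  [0, 0, -0.7, 0, 0, 0],
  [-0.892, -0.359, 0, 0, 0, 0],
  [-0.892, -0.359, 0, 0, 0, 0],
  [-0.892, -0.359, 0, 0, 0, 0],
  [-0.892, -0.359, 0, 0, 0, 0],
  [-0.892, -0.359, 0, 0, 0, 0],
  [-0.892, -0.359, 0, 0, 0, 0],
  [-0.892, -0.359, 0, 0, 0, 0],
  [-0.892, -0.359, 0, 0, 0, 0],
  [-0.892, -0.359, 0, 0, 0, 0],
  [-0.892, -0.359, 0, 0, 0, 0],
], gripper=0.2)

```text
time: 25.42
tool_pos: [0.452, -0.0618, 0.1523]
ee_rot: [3.138, 0.001, 1.571]
wrist_force: [-0.6, -0.6, -0.3]
width: 0.0754
finger_force: 0.0
```

drive_tool([
  [0, 0, 0, 0, 0, 0],
  [0, 0, 0.9, 0, 0, 0],
  [0, 0, 0, 0, 0, 0],
  [0, 0, 0, 0, 0, 0],
], gripper=0.4)

```text
time: 25.92
tool_pos: [0.4528, -0.06, 0.1156]
ee_rot: [3.14, 0.0, 1.572]
wrist_force: [-0.1, 0.1, 0.6]
width: 0.0564
finger_force: 0.0
```

```bash
python3 - <<'E'
from h import *
from bench import *
s=snapshot("side");cv2.imwrite("pics/s6.png",cv2.resize(s["image"][70:250,240:420],None,fx=3.3,fy=3.3,interpolation=2));o=get_obs();print(o["tool_pos"],o["wrist_force"])
E
```

```text
[ 0.45314501 -0.06019016  0.11593525] [-0.2436216  -0.22642192  0.15467535]
```

View pics/s6.png

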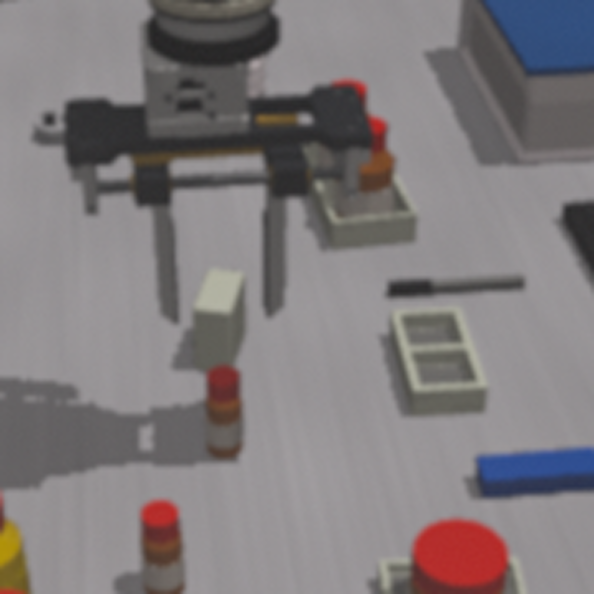

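Both bottles are in the long tray. The fingers at (172,318) and (272,312) straddle the vial at (223,380), clear of the timer at (218,320). Now down and grip.

drive_tool([
  [0, 0, 0.7, 0, 0, 0],
  [0, 0, 0.8, 0, 0, 0],
  [0, 0, 0.6, 0, 0, 0],
  [0, 0, 0.25, 0, 0, 0],
  [0, 0, 0, 0, 0, 0],
])

```text
time: 26.6
tool_pos: [0.4525, -0.0604, 0.0208]
ee_rot: [3.141, -0.0, 1.571]
wrist_force: [-0.1, -0.6, 0.9]
width: 0.0563
finger_force: 0.0
```

drive_tool([
  [0, 0, 0, 0, 0, 0],
  [0, 0, 0, 0, 0, 0],
  [0, 0, 0, 0, 0, 0],
  [0, 0, 0, 0, 0, 0],
  [0, 0, 0, 0, 0, 0],
  [0, 0, 0, 0, 0, 0],
], gripper=1)

```text
time: 27.35
tool_pos: [0.4524, -0.0606, 0.0207]
ee_rot: [3.141, 0.0, 1.571]
wrist_force: [-0.4, 0.3, 2.5]
width: 0.0253
finger_force: 30.0
```

drive_tool([
  [0, 0, -0.5, 0, 0, 0],
  [0, 0, -0.9, 0, 0, 0],
  [0, 0, -0.8, 0, 0, 0],
  [0.465, 0.824, 0, 0, 0, 0],
  [0.465, 0.824, 0, 0, 0, 0],
  [0.465, 0.824, 0, 0, 0, 0],
  [0.465, 0.824, 0, 0, 0, 0],
  [0.465, 0.824, 0, 0, 0, 0],
  [0, 0, 0, 0, 0, 0],
  [0, 0, 0, 0, 0, 0],
  [0, 0, 0.6, 0, 0, 0],
  [0, 0, 0.6, 0, 0, 0],
  [0, 0, 0.35, 0, 0, 0],
  [0, 0, 0.15, 0, 0, 0],
  [0, 0, 0.1, 0, 0, 0],
  [0, 0, 0, 0, 0, 0],
  [0, 0, 0, 0, 0, 0],
])

```text
time: 29.48
tool_pos: [0.6174, 0.0325, 0.0371]
ee_rot: [3.14, -0.0, 1.571]
wrist_force: [-0.5, -1.0, -1.1]
width: 0.0253
finger_force: 30.0
```

```bash
python3 - <<'E'
from h import *
from bench import *
s=snapshot("side");cv2.imwrite("pics/s7.png",cv2.resize(s["image"][110:220,300:440],None,fx=5,fy=5,interpolation=2));o=get_obs();print(o["tool_pos"],o["wrist_force"])
E
```

```text
[0.6173647  0.0324551  0.03704979] [-0.01683492 -0.29350998  0.09070707]
```

View pics/s7.png

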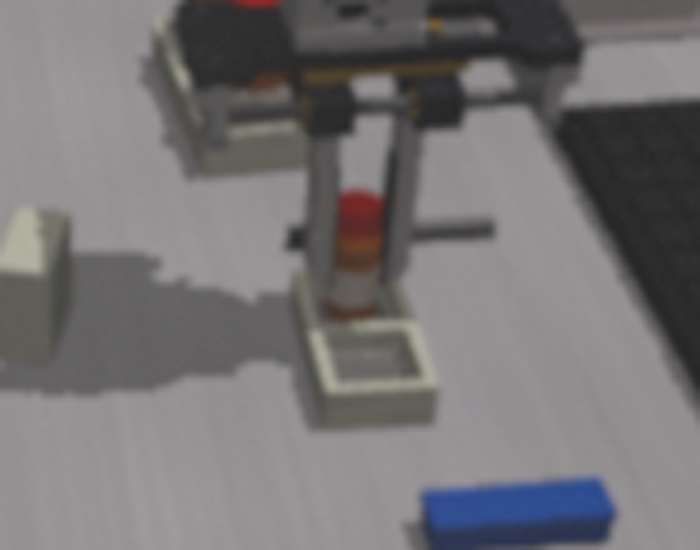

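The vial is in the far well, with its foot about 6 mm above the floor. Lower it.

drive_tool([
  [0, 0, 0.07, 0, 0, 0],
  [0, 0, 0.05, 0, 0, 0],
  [0, 0, 0.045, 0, 0, 0],
  [0, 0, 0, 0, 0, 0],
  [0, 0, 0, 0, 0, 0],
])

```text
time: 30.15
tool_pos: [0.6168, 0.0325, 0.0308]
ee_rot: [3.141, -0.0, 1.571]
wrist_force: [-2.0, 0.9, 5.8]
width: 0.0257
finger_force: 30.0
```

drive_tool([
  [0, 0, 0, 0, 0, 0],
  [0, 0, 0, 0, 0, 0],
  [0, 0, 0, 0, 0, 0],
  [0, 0, 0, 0, 0, 0],
  [0, 0, -0.4, 0, 0, 0],
  [0, 0, -0.8, 0, 0, 0],
  [0, 0, -0.9, 0, 0, 0],
  [-0.791, -0.763, 0, 0, 0, 0],
  [-0.791, -0.763, 0, 0, 0, 0],
  [-0.791, -0.763, 0, 0, 0, 0],
  [-0.791, -0.763, 0, 0, 0, 0],
  [-0.791, -0.763, 0, 0, 0, 0],
  [-0.791, -0.763, 0, 0, 0, 0],
  [-0.791, -0.763, 0, 0, 0, 0],
  [0, 0, 0, 0, 0, 0],
  [0, 0, 0, 0, 0, 0],
], gripper=0.4)

```text
time: 32.15
tool_pos: [0.4039, -0.189, 0.1147]
ee_rot: [3.14, 0.0, 1.57]
wrist_force: [-0.9, 0.2, 0.1]
width: 0.0559
finger_force: 0.0
```

drive_tool([
  [0, 0, 0.7, 0, 0, 0],
  [0, 0, 0.8, 0, 0, 0],
  [0, 0, 0.6, 0, 0, 0],
  [0, 0, 0.24, 0, 0, 0],
  [0, 0, 0, 0, 0, 0],
])

```text
time: 32.78
tool_pos: [0.4036, -0.1884, 0.02]
ee_rot: [-3.141, -0.001, 1.572]
wrist_force: [-0.0, -0.6, 0.3]
width: 0.0562
finger_force: 0.0
```

drive_tool([
  [0, 0, 0, 0, 0, 0],
  [0, 0, 0, 0, 0, 0],
  [0, 0, 0, 0, 0, 0],
  [0, 0, 0, 0, 0, 0],
  [0, 0, 0, 0, 0, 0],
  [0, 0, 0, 0, 0, 0],
], gripper=1)

```text
time: 33.52
tool_pos: [0.4035, -0.1893, 0.0206]
ee_rot: [3.141, 0.0, 1.571]
wrist_force: [-1.4, 0.8, 3.8]
width: 0.0252
finger_force: 30.0
```

drive_tool([
  [0, 0, -0.5, 0, 0, 0],
  [0, 0, -0.9, 0, 0, 0],
  [0, 0, -0.8, 0, 0, 0],
  [0.62, 0.76, 0, 0, 0, 0],
  [0.62, 0.76, 0, 0, 0, 0],
  [0.62, 0.76, 0, 0, 0, 0],
  [0.62, 0.76, 0, 0, 0, 0],
  [0.62, 0.76, 0, 0, 0, 0],
  [0.62, 0.76, 0, 0, 0, 0],
  [0.62, 0.76, 0, 0, 0, 0],
  [0, 0, 0, 0, 0, 0],
  [0, 0, 0, 0, 0, 0],
  [0, 0, 0.6, 0, 0, 0],
  [0, 0, 0.6, 0, 0, 0],
  [0, 0, 0.35, 0, 0, 0],
  [0, 0, 0.15, 0, 0, 0],
  [0, 0, 0.1, 0, 0, 0],
  [0, 0, 0, 0, 0, 0],
  [0, 0, 0, 0, 0, 0],
])

```text
time: 35.9
tool_pos: [0.6166, -0.0155, 0.0369]
ee_rot: [3.14, 0.0, 1.571]
wrist_force: [-0.1, 0.3, 0.0]
width: 0.0256
finger_force: 30.0
```

drive_tool([
  [0, 0, 0.07, 0, 0, 0],
  [0, 0, 0.05, 0, 0, 0],
  [0, 0, 0.04, 0, 0, 0],
  [0, 0, 0, 0, 0, 0],
  [0, 0, 0, 0, 0, 0],
])

```text
time: 36.52
tool_pos: [0.616, -0.0154, 0.0306]
ee_rot: [3.141, -0.0, 1.571]
wrist_force: [-2.9, 0.1, 6.7]
width: 0.0253
finger_force: 30.0
```

Contact shows at the expected height. Release, rise, and back off so both cameras can see the trays.

drive_tool([
  [0, 0, 0, 0, 0, 0],
  [0, 0, 0, 0, 0, 0],
  [0, 0, 0, 0, 0, 0],
  [0, 0, 0, 0, 0, 0],
  [0, 0, -0.4, 0, 0, 0],
  [0, 0, -0.8, 0, 0, 0],
  [0, 0, -0.9, 0, 0, 0],
  [0, 0, -0.9, 0, 0, 0],
  [0, 0, -0.9, 0, 0, 0],
  [0, -0.9, -0.2, 0, 0, 0],
  [0, -0.9, 0, 0, 0, 0],
  [0, -0.9, 0, 0, 0, 0],
  [0, -0.9, 0, 0, 0, 0],
  [0, -0.9, 0, 0, 0, 0],
  [0, -0.9, 0, 0, 0, 0],
  [0, 0, 0, 0, 0, 0],
  [0, 0, 0, 0, 0, 0],
], gripper=0.4)

```text
time: 38.65
tool_pos: [0.4008, -0.0155, 0.1948]
ee_rot: [3.139, 0.0, 1.571]
wrist_force: [0.3, -0.1, -0.7]
width: 0.0562
finger_force: 0.0
```

```bash
python3 - <<'E'
from h import *
from bench import *
a=snapshot("top");b=snapshot("side")
cv2.imwrite("pics/f.png",np.vstack([cv2.resize(a["image"][120:270,150:470],None,fx=2,fy=2),cv2.resize(b["image"][60:360,200:520],None,fx=1,fy=1)[:, :].repeat(2,1)[:290]]))
cv2.imwrite("pics/g.png",cv2.resize(b["image"][70:320,240:440],None,fx=2.4,fy=2.4,interpolation=2))
print(get_obs()["time"])
E
```

```text
38.75
```

View pics/f.png

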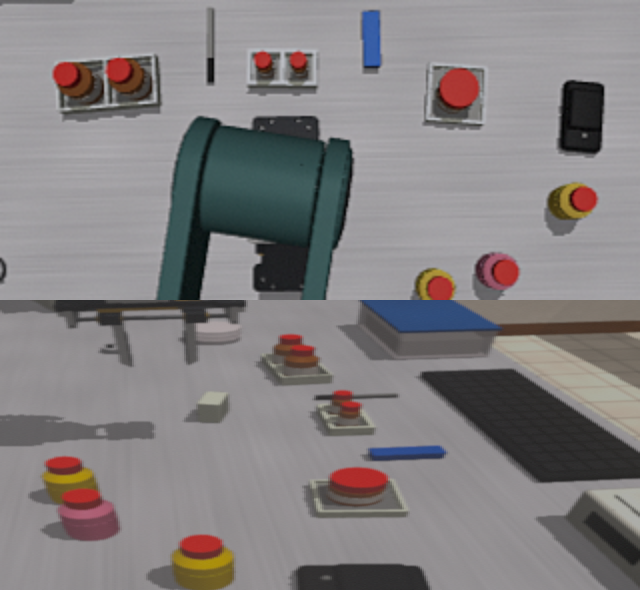

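View pics/g.png

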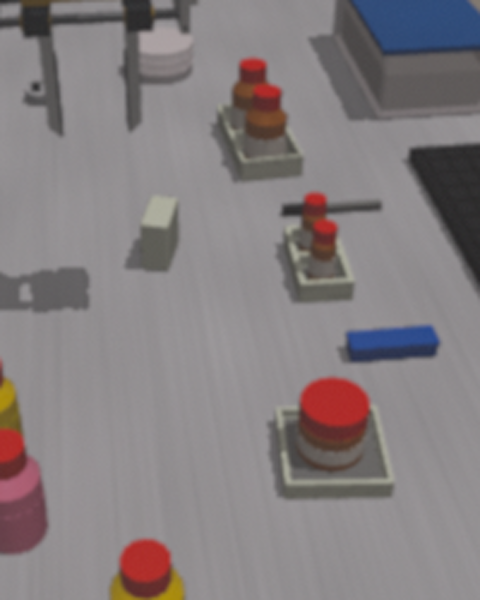

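All five samples stand upright and centred in their bays: the bottles at f (78,80) and (128,78), the vials at (264,65) and (298,65), and the jar at (458,90). The timer and mouse haven't been touched. Handing in.

```bash
python3 -c "
from bench import *
print(close_job())"
```

```text
the job is handed in; nothing more can be done
None
```

I sorted all five samples into their trays and handed the job in at about 39 s of robot time; the final pictures show them upright and released, with the timer and mouse untouched, but the hand-in returned no verdict.

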